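# Close the takeaway carrier and hold it up level

### The arm

A 6-joint arm with a two-finger parallel gripper is mounted at the origin on a cart in front of the work surface, level with it; the furniture and walls round the work are solid. World frame = base frame: x ahead of the robot, y to its left, z up, the work surface at z = 0. Lengths are in mm, angles in rad, forces in N, time in s.
With the tool pointing down it reaches from about 250 to 800 mm from the base axis. Payload 8.5 kg.
Tool frame: the origin (TCP) lies at the very end of the fingers, on their centre line; the grasp point (between the pads) lies 19 mm behind it; z points along the fingers, y is the line along which they close (so a half turn about z gives the same grasp; the last joint's range is limited). The gripper opens to 85 mm and grips with 20 to 120 N. Pads are 22 mm wide; open, the fingers measure 114 mm over their backs; the gripper's body (76 mm by 85 mm) begins 54 mm behind the grasp point. The pads swing forward as they close: fully open they stand 13 mm farther back than shut.
Start: joints at [1.308, 0.238, -0.013, 1.319, 0, 1.571], TCP at [136.374, 506.933, 231.276] pointing down, gripper open.
Joint ranges: [-2.66, 2.66], [-1.03, 1.9], [-1.14, 1.46], [-1.82, 2.27], [-1.45, 1.34], [-3.14, 3.14]. Speed limits (rad/s): [2.22, 2.22, 2.79, 3.14, 3.14, 3.14].

### API

Orientations are given as a unit quaternion [w, x, y, z].
In Python, from bench import reach, line_to, goto_joints, set_gripper, sleep, inverse_kinematics, get_obs, camera, camera_model, MotionError, job_done gives the robot as it stands. Calls block until the motion is done:
- reach(position, orientation): joint-space move of the TCP to a pose.
- line_to(position, rot=None, feed=150, max_force=None): straight line of the TCP; rot=None keeps the orientation; feed is the mean speed in mm/s. With max_force (N) it stops when the force on the tool has changed by that much, and returns True; else False.
- goto_joints(angles): joint-space move.
- set_gripper(opening, force=None): opening from 0.0 (shut) to 1.0 (fully open); force is the grip in N (None keeps the last); returns when the fingers have stopped.
- sleep(seconds).
- inverse_kinematics(position, orientation): joint angles nearest the present ones, or None.
- get_obs(): the state.
- camera(name): name is "scene" or "side" or "wrist"; returns the picture (384x512x3 uint8, red, green, blue); there is no depth.
- camera_model(name): a dict with "mtx" (3x3 intrinsics, pixels), "k1" (the pictures are not rectified: a ray, as slopes to the right and down, at radius r is drawn at 1 + k1 r^2 times it, then the intrinsics apply), "world_from_camera" (4x4, takes a point from camera to world coordinates). Camera axes: x right, y down, z forward; pixel columns grow to the right and rows downward; lengths in mm; the calibration is good to about 2 mm. A picture is of the moment at which its call begins: read the wrist's pose just before it. camera_model takes no time and is no camera call; for the wrist camera it gives the pose at the moment of the call.
A pose or a line that the arm cannot do raises MotionError and nothing moves.
- job_done(): hands the job in; it is judged then, once.
The state is a dict: "time": time; "joints": joint angles; "qvel": joint speeds; "joint_torque": joint torques, N m; "eef_pos": TCP position; "tcp_rot": TCP orientation; "ft_force": force on the tool from outside, world axes, zero at the start; "moment": the same for the moment, N m; "opening": opening from 0.0 (shut) to 1.0 (fully open); "gripper_force": force on a finger pad.
Only numpy, scipy, OpenCV 4.12 (cv2) and the standard library are available. Lean on these libraries where they do the work, as an engineer would, in place of code of your own. Each camera call takes 0.05 s, during which the arm holds its last target. There are 200 camera calls.

### The job

A takeaway order stands packed in the wooden carrier. Slide the carrier's cover fully shut over the croissant while the carrier still stands on the counter; then lift the carrier by its carry bar about 10 cm clear of the counter and finish holding it there, still and level, with the croissant and the muffin in their bays. Leave the other things on the counter where they are.

Things in the scene. Friction and masses are not known exactly. Their poses are not given: they have to be found in the camera images.
- carrier: Loose light-wood tray, 130 (its x) x 240 mm (its y), 0.7 kg loaded (+-25%). Origin: centre of its underside, z up. A wall at y = 0 parts two bays, each 114 x 108 mm inside: +y bay (66 mm high, cover grooves to 77 mm) with croissant and sliding cover; -y bay (46 mm high, open) with muffin. Posts at x = +-59 mm, y = 0 carry the carry bar. Walls, floor 8 mm. It slides if pushed over about 4 N.
- carry_bar (a point): Centre of the carry bar, 168 mm above the carrier's underside: a straight wooden bar along the carrier's x, 130 mm long, 16 mm wide (carrier's y), 24 mm high, top at 180 mm. Its axes are the carrier's. The loaded carrier nearly balances under it. Below the bar it is free down to about 84 mm (top of the muffin).
- cover (a joint): Position in m of the cover, a 118 x 116 x 5 mm wooden board sliding along the carrier's y on the +y bay: 0 = fully shut at its stop, outer edge flush with the carrier's +y end; positive = pulled out by so much toward the carrier's +y, beyond its end (at most 0.105). It stays where it is left; sliding it takes about 1.2 N.
- cover_pull (a point): Centre of the cover's pull, an upright wooden ridge at the cover's outer (+y) edge: 64 mm long (carrier's x), 12 mm thick (its y), from the cover's upper face (72 mm above the carrier's underside) up to 95 mm; this point is at 84 mm. It moves with the cover; shut, it is at carrier (0, 112, 84) mm. Its axes are the carrier's.
- croissant: Croissant, 100 x 73 x 52 mm, 0.06 kg, lying loose in the +y bay; origin: centre of its underside.
- muffin: Muffin in a pleated paper cup, 79 mm across, 75 mm high, 0.085 kg, standing loose in the -y bay, its top 84 mm above the carrier's underside; origin: centre of its underside.
- tip_dish: Small round glazed dish, 115 mm across, 17 mm high, behind the carrier; to be left alone. Origin: centre of its underside.
- spice_jar: Spice jar, 41 mm across, 105 mm high, close to the carrier's -y end; to be left alone. Origin: centre of its underside.
- call_bell: Counter bell, 85 mm across, 63 mm high, to the right; to be left alone. Origin: centre of its underside.
- tumbler: Glass tumbler, 79 mm across, 87 mm high, to the left; to be left alone. Origin: centre of its underside.
- cup: White cup with a handle, 86 x 118 x 61 mm, to the left; to be left alone. Origin: centre of its underside.

How it is judged:
By the outcome, as a careful person would: the job done as asked, in the order asked, and still so for the second after the job is handed in, while the arm keeps its last pose, push and grip.
It also fails if it takes over 48 s, if anything falls off the work surface, if the arm or the gripper's body presses on something with over 40 N, if the wrist force passes 120 N, or if a joint passes its speed limit or range.

## Working session

There is one attempt and no reset: what is moved stays moved. The work goes in short steps, each a Python script; the robot and the scene stay as the last script left them, time stands still between calls to the robot, and variables do not carry over. Pictures are saved under pics/ and viewed, at most 10 in all, crops included, and the job is handed in when it is done.

```bash
mkdir -p pics; ls
python3 - <<'E'
from bench import *
import cv2,numpy as np
a=camera("scene");b=camera("side")
cv2.imwrite("pics/s.png",a[:,:,::-1]);cv2.imwrite("pics/d.png",b[:,:,::-1])
for n in("scene","side"):
    m=camera_model(n);print(n,m["k1"],np.round(m["mtx"],1).tolist(),np.round(m["world_from_camera"],3).tolist())
o=get_obs();print(o["time"],o["tcp_rot"],o["eef_pos"])
E
```

```text
pics
scene 0.019159785516328205 [[407.7, 0.0, 254.4], [0.0, 407.7, 192.2], [0.0, 0.0, 1.0]] [[-0.77, -0.264, 0.581, -229.105], [-0.638, 0.326, -0.698, 972.97], [-0.006, -0.908, -0.42, 672.642], [0.0, 0.0, 0.0, 1.0]]
side -0.058388079295257196 [[478.2, 0.0, 251.0], [0.0, 478.2, 183.8], [0.0, 0.0, 1.0]] [[0.974, -0.148, 0.175, 279.503], [-0.228, -0.574, 0.786, -976.084], [-0.016, -0.805, -0.593, 904.664], [0.0, 0.0, 0.0, 1.0]]
0.1 [-9.77429144e-05  1.31020303e-01  9.91379490e-01 -6.14487856e-04] [136.28011349 506.63088044 230.74785147]
```

View pics/s.png

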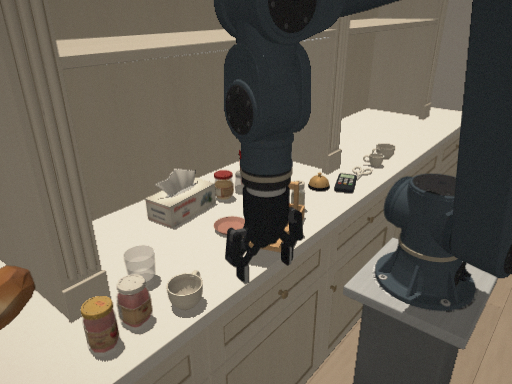

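View pics/d.png

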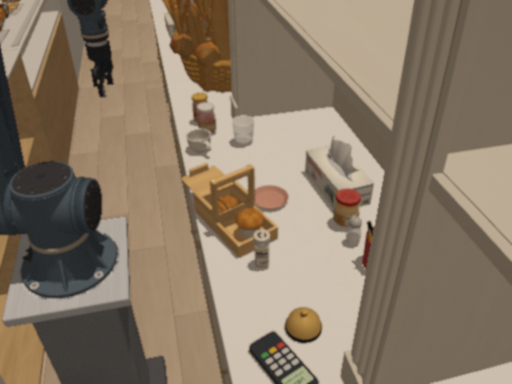

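The side view shows the carrier at about (185–275, 165–250). The jar at (262,248) is at its near end and the cover's pull is at (200,170). The arm hides it in the scene view, so I'll enlarge this one.

Run:
```python
import cv2
b=cv2.imread("pics/d.png")[120:275,165:300]
cv2.imwrite("pics/d2.png",cv2.resize(b,None,fx=5,fy=3.8,interpolation=cv2.INTER_CUBIC) if 0 else cv2.resize(b,None,fx=3.8,fy=3.8,interpolation=cv2.INTER_CUBIC))
```

```text
(no output)
```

View pics/d2.png

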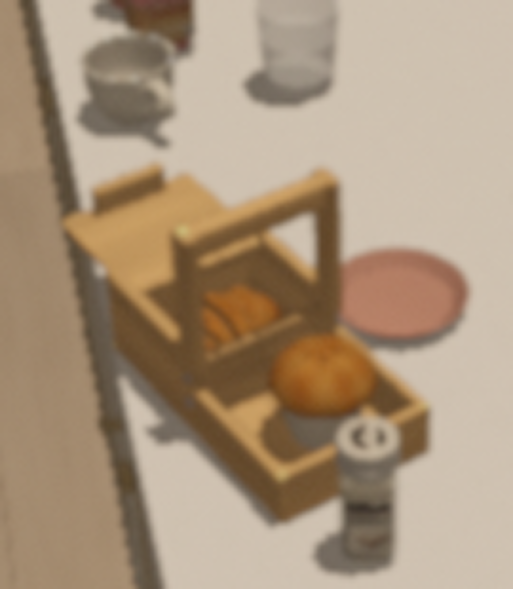

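The enlarged crop shows these points:
- **Bar top:** runs from about (180,232) to (330,178).
- **Pull:** its top runs from (97,190) to (160,168).
- **Low end of the tray:** top corners at (280,480) and (428,408).
- **Jar:** stands just off the low end.

The cover is well out.

```bash
cat > h.py <<'E'
from bench import *
import cv2,numpy as np
from scipy.spatial.transform import Rotation as R
def ray(m,uv):
    K=m["mtx"];d=np.array([(uv[0]-K[0,2])/K[0,0],(uv[1]-K[1,2])/K[1,1]]);s=d.copy()
    for _ in range(20): s=d/(1+m["k1"]*(s@s))
    T=m["world_from_camera"];return T[:3,3],T[:3,:3]@np.array([*s,1])
def onz(m,uv,z):
    o,d=ray(m,uv);return (o+d*(z-o[2])/d[2])
def quat(yaw):  # tool down, tool y along world direction yaw
    y=np.array([np.cos(yaw),np.sin(yaw),0]);z=np.array([0,0,-1.]);x=np.cross(y,z)
    return R.from_matrix(np.c_[x,y,z]).as_quat()[[3,0,1,2]]
E
python3 - <<'E'
from h import *
m=camera_model("side")
for n,p,z in[("barL",(180,232),180),("barR",(332,177),180),("pullL",(97,190),95),("pullR",(160,167),95),("cL",(280,480),46),("cR",(428,408),46),("jar",(368,437),105),("dish",(402,292),10)]:
    print(n,np.round(onz(m,np.array(p)/3.8+[165,120],z)))
o=get_obs();print(o["joints"])
E
```

```text
barL [399.  22. 180.]
barR [514.  60. 180.]
pullL [359. 210.  95.]
pullR [412. 230.  95.]
cL [440. -94.  46.]
cR [557. -48.  46.]
jar [ 492. -129.  105.]
dish [586. 130.  10.]
[ 1.30800422e+00  2.38704536e-01 -1.41765394e-02  1.31915925e+00
  3.27849913e-05  1.57080042e+00]
```

Run:
```python
from h import *
y=np.radians(110.5)
reach([395,190,330],quat(y)); set_gripper(0.0)
sleep(.2);m=camera_model("wrist");a=camera("wrist")
cv2.imwrite("pics/w.png",a[:,:,::-1]);np.savez("w.npz",**m)
print(get_obs()["time"],np.round(m["world_from_camera"],2).tolist(), get_obs()["eef_pos"],get_obs()["ft_force"])
```

```text
2.6667 [[-0.35, 0.9, 0.24, 334.93], [0.94, 0.34, 0.09, 166.69], [-0.0, 0.26, -0.97, 471.79], [0.0, 0.0, 0.0, 1.0]] [395.02060388 189.97500432 330.00502559] [-0.64432551  1.18991396 -0.42796175]
```

View pics/w.png

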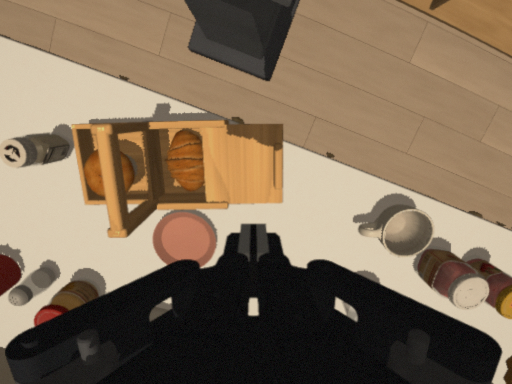

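The wrist view shows the whole carrier:
- **Bar top:** from about (100,126) to (118,233).
- **Cover's outer edge:** from (283,124) to (282,202).
- **Low end corners:** (74,126) and (85,206).
- **Bays:** the croissant and muffin are both in place.

Run:
```python
from h import *
m=dict(np.load("w.npz"))
P={n:onz(m,p,z)[:2] for n,p,z in[("b1",(100,126),180),("b2",(118,234),180),("c1",(283,124),72),("c2",(282,202),72),("e1",(74,126),46),("e2",(85,206),46),("cup",(405,230),61),("dish",(184,240),10)]}
for k,v in P.items():print(k,np.round(v))
B=(P["b1"]+P["b2"])/2;C=(P["c1"]+P["c2"])/2;E=(P["e1"]+P["e2"])/2
for a,b in(("b1","b2"),("c1","c2"),("e1","e2")):
    d=P[b]-P[a];print(np.linalg.norm(d),np.degrees(np.arctan2(d[1],d[0])))
d=C-E;print("long",np.linalg.norm(d),np.degrees(np.arctan2(d[1],d[0]))-90,B,C,E,E+120*d/np.linalg.norm(d))
```

```text
b1 [398.  19.]
b2 [510.  65.]
c1 [328. 209.]
c2 [435. 250.]
e1 [440. -87.]
e2 [561. -45.]
cup [412. 458.]
dish [580. 123.]
121.58794220442905 22.337477079522646
114.77461371719767 21.27888542454661
128.56895554565492 19.417169515012247
long 318.5710123739241 21.992372527264337 [453.74584509  42.29353402] [381.44039583 229.49252211] [500.73987498 -65.8972614 ] [455.80189587  45.37078448]
```

```bash
cat >> h.py <<'E'
YAW=np.radians(21.4);C0=np.array([455,43.])
ex=np.array([np.cos(YAW),np.sin(YAW)]);ey=np.array([-ex[1],ex[0]])
def W(x,y,z): return [*(C0+x*ex+y*ey),z]
def rel(): 
    p=get_obs()["eef_pos"];d=p[:2]-C0;return np.round([d@ex,d@ey,p[2]],1)
Q=quat(YAW+np.pi/2)
E
python3 - <<'E'
from h import *
reach(W(0,250,180),Q);line_to(W(0,250,79),feed=150)
sleep(.2);f0=get_obs()["ft_force"]
for k in range(4):
    s=line_to(W(0,125,79),feed=35,max_force=3)
    o=get_obs();print(o["time"],s,rel(),np.round(o["ft_force"]-f0,2))
    if not s or rel()[1]<145: break
E
```

```text
7.4417 True [ -0.2 130.6  78.8] [ 0.77  0.73 -0.69]
```

Run:
```python
from h import *
s=line_to(W(0,120,79),feed=15,max_force=3);print(s,rel(),get_obs()["ft_force"])
line_to(W(0,150,79));line_to(W(0,140,330),feed=250);set_gripper(.55)
sleep(.2);m=camera_model("wrist");a=camera("wrist")
cv2.imwrite("pics/w2.png",a[:,:,::-1]);np.savez("w2.npz",**m);print(get_obs()["time"])
```

```text
True [ -0.5 130.4  78.4] [-0.36184473  0.97483835  0.09476765]
9.8917
```

View pics/w2.png

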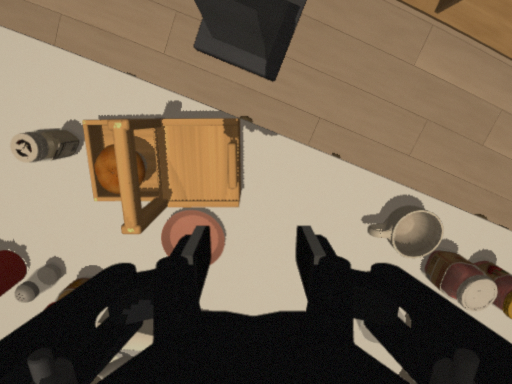

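The cover now reaches the carrier's +y end at about column 240, with the bar from (121,123) to (131,231). I'll zoom in to check that it is flush.

Run:
```python
from h import *
a=cv2.imread("pics/w2.png")[105:245,75:255]
cv2.imwrite("pics/w3.png",cv2.resize(a,None,fx=4.2,fy=4.2,interpolation=cv2.INTER_CUBIC))
```

```text
(no output)
```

View pics/w3.png

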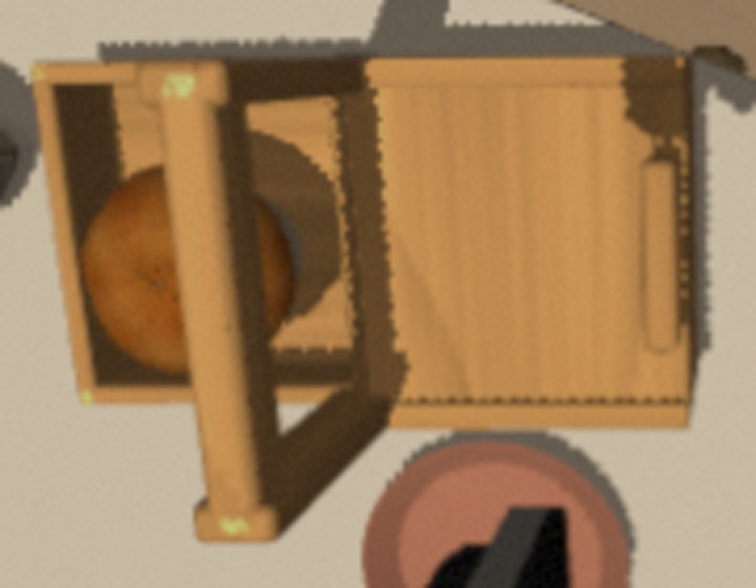

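Run:
```python
from h import *
m=dict(np.load("w2.npz"))
q=lambda u,v,z:onz(m,(75+u/4.2,105+v/4.2),z)[:2]
a,b=q(181,72,180),q(236,535,180);d=b-a;B=(a+b)/2
print(a,b,np.linalg.norm(d),np.degrees(np.arctan2(d[1],d[0])),B,(B-C0)@ex,(B-C0)@ey)
for z,u,v in((77,690,58),(77,690,425),(46,36,66),(46,86,402),(95,663,255)):
    p=q(u,v,z)-C0;print(p@ex,p@ey)
```

```text
[398.17550183  19.82880598] [512.66677203  64.6826253 ] 122.96388111451255 21.393571127660802 [455.42113693  42.25571564] 0.12052990342546915 -0.8466333713826928
-63.73837966350769 120.0708234211869
63.1153408450911 118.47986924101552
-62.892021815421465 -118.64928060359837
64.04850614837719 -118.09202920614732
-1.1221420233720067 111.32362317357325
```

The cover is shut (pull at y ≈ 111–112 mm) and the carrier hasn't moved. Next I grip the bar and lift.

Run:
```python
from h import *
line_to(W(0,-.5,300),feed=200)
s=line_to(W(0,-.5,149),feed=120,max_force=10);print(s,rel())
set_gripper(0.0,force=80);o=get_obs();print(o["opening"],o["gripper_force"],rel(),np.round(o["ft_force"],1))
p=o["eef_pos"]
line_to([*p[:2],p[2]+20],feed=30);sleep(.2);o=get_obs();print(np.round(o["ft_force"],1),np.round(o["moment"],2))
line_to([*p[:2],p[2]+101],feed=50);sleep(.4)
o=get_obs();print(o["time"],rel(),np.round(o["ft_force"],1),np.round(o["moment"],2),o["opening"])
a=camera("side");w=camera("wrist")
v=cv2.resize(a[60:275,150:320],None,fx=2.5,fy=2.5,interpolation=cv2.INTER_CUBIC)
w=cv2.copyMakeBorder(w[:,:370],0,v.shape[0]-384,0,0,cv2.BORDER_CONSTANT)
cv2.imwrite("pics/f.png",np.hstack([v,w])[:,:,::-1])
```

```text
False [  0.4  -0.6 149.6]
0.17607704255423617 78.03837776184082 [  0.3  -0.7 149.4] [0.3 0.3 4. ]
[-0.8  0.4 -7.2] [-0.06 -0.   -0.11]
15.75 [  0.3  -0.7 250.4] [-0.5  0.5 -6.3] [-0.07 -0.02  0.07] 0.17412849269133313
```

View pics/f.png

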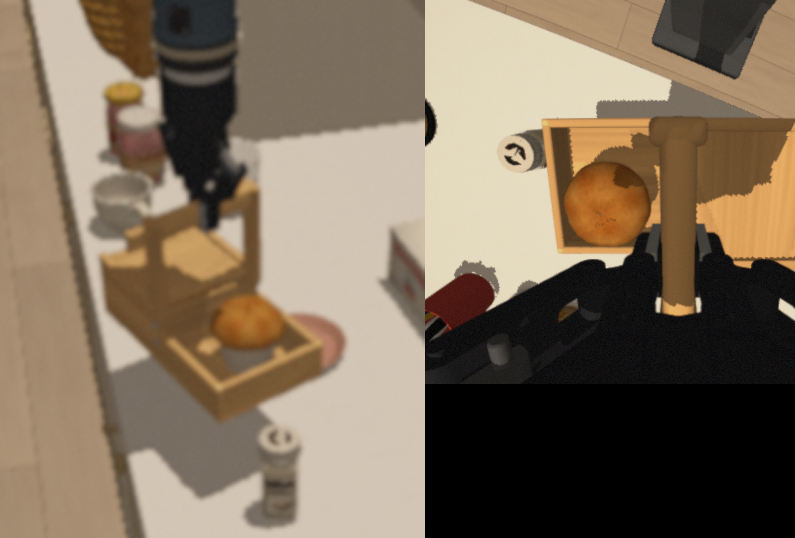

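The carrier hangs clear of the counter with the muffin in its bay, the cover shut and the jar still standing. The low end's top corners are at about (218,388) and (321,344); I'll check level and hand in.

Run:
```python
from h import *
m=camera_model("side")
T=np.linalg.inv(m["world_from_camera"])
for x,y,z,uv in((-65,-120,147,(218,388)),(65,-120,147,(321,344)),(-65,120,178,(101,262))):
    p=T@[*W(x,y,z),1];s=p[:2]/p[2];s=s*(1+m["k1"]*s@s)
    K=m["mtx"];print((s*K[0,0]+K[:2,2]-[150,60])*2.5,uv)
o=get_obs();print(o["time"],o["opening"],abs(o["qvel"]).max())
```

```text
[216.89023951 390.21646147] (218, 388)
[322.5826216  342.55395189] (321, 344)
[ 96.49581024 253.80464819] (101, 262)
15.85 0.17135407268286768 0.0010887739789046274
```

Run:
```python
from h import *
sleep(.5)
m=camera_model("side");a=camera("side")[:,:,::-1]
T=np.linalg.inv(m["world_from_camera"]);K=m["mtx"]
v=cv2.resize(a[130:235,180:290],None,fx=5.5,fy=5.5,interpolation=cv2.INTER_CUBIC)
for x,y,z in((-65,-120,147),(65,-120,147),(-65,120,178),(-65,-120,101),(65,-120,101),(-65,120,101),(-65,0,281),(65,0,281),(-32,118,196),(32,118,196)):
    p=T@[*W(x,y-.7,z),1];s=p[:2]/p[2];s=s*(1+m["k1"]*s@s)
    u=(s*K[0,0]+K[:2,2]-[180,130]+.5)*5.5;cv2.circle(v,tuple(int(t) for t in u),3,(0,0,255),-1)
cv2.imwrite("pics/g.png",v);o=get_obs();print(o["time"],o["opening"],rel(),o["ft_force"])
```

```text
16.4 0.17264283022810653 [  0.3  -0.7 250.4] [ 0.62681054  0.74302587 -6.42331813]
```

View pics/g.png

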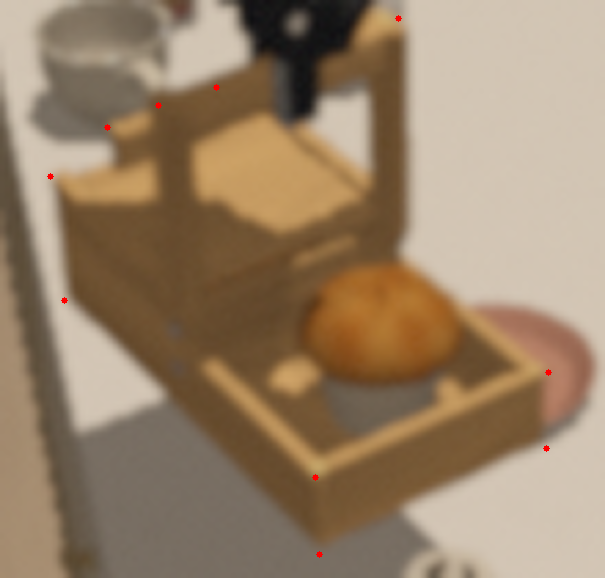

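The corners sit within about 2 px of those predicted for a level carrier (tilt about 1–2°), and they match the picture from half a second earlier. The lift is 101 mm and the hold is steady, so I'm handing it in.

```bash
python3 -c "
from bench import *
print(job_done())"
```

```text
the job is handed in; nothing more can be done
None
```

I slid the cover shut on the counter, then lifted the carrier 101 mm by its bar and handed the job in holding it still, within about 2° of level by eye; the muffin is in its bay, and the croissant is under the closed cover, so I could not see it after the lift.

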